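Fit the gear-case cover over its quarter-turn fastener and hold it home

TASK

Turn the wing of the quarter-turn fastener on the open gear case until it lies along the case and so lines up with the slot in the loose cover, then lower the cover into the case's recess so that the wing comes up through the slot. Press the cover down firmly against its springy gasket until it is fully home on the frame, flush with the lip, and finish while still holding it pressed there (I will lock the wing myself; leave it in line with the slot). Leave the other things on the bench where they are.

Things in the scene. Friction and masses are not known exactly. Their poses are not given: they have to be found in the camera images.
- gear_case: Gear case: grey cast box fixed to the bench, 128 (x) x 192 (y) x 76 mm high, open on top, gears inside, four feet. Origin at the centre of its underside, y along its length, z up. A ledge (the frame) 70 mm above the bench carries the cover; round it a lip 6 mm high, its top the case's top, encloses a recess 103 x 167 mm with bevelled edges.
- case_seat (a point): Middle of the case's opening at the ledge's height; axes as the case. On the ledge lies a springy black gasket 4 mm proud of it: it carries the cover's weight without giving, and pushes up with 9 N when squeezed level with the ledge, where the cover meets solid metal (hold it with 12 to 20 N). The centre of the seated cover's underside comes to this point.
- wing (a joint): Quarter-turn fastener of the case: angle (rad) of its wing head, counter-clockwise from above positive. 0: the wing lies along the case's length (y), in line with the slot of a properly placed cover. Starts at 0.8 to 1.5, so turn it clockwise; it can turn past 0 to -0.4 (no stop or click at 0), needs 0.03 N m and stays where it is left.
- wing_head (a point): Wing head of the fastener: upright steel wing 36 mm long (its y), 10 mm thick (its x); flat sides from 80 to 99 mm, rounded top edge to 104 mm above the bench; on a thin post at x = 0, y = -49 mm of the case. This point is on its turning axis 92 mm above the bench and turns with it.
- cover: Loose access cover: bare steel plate 96 (x) x 160 (y) x 6 mm, about 0.22 kg, flat on the bench, origin at the centre of its underside. A slot 17 (x) x 43 mm (y) goes through it at x = 0, y = -49 mm. Seated, its axes agree with the case's and the wing stands up through the slot, with 3.5 mm of play round the plate and round the wing.
- cover_grip (a point): Centre of the bar of the cover's black bridge handle, over the plate's centre and 31 mm above its underside; axes as the plate. The bar is 12 mm thick (x), 52 mm long (y) and 14 mm high, and stands on two posts.
- sand_block: Bystander: cork-brown sanding block, 58 x 105 x 34 mm, origin at the centre of its underside.
- masking_tape: Bystander: roll of masking tape lying flat, 98 mm across, 25 mm high, origin at the centre of its underside.

How it is judged:
By the outcome, as a careful person would: the job done as asked, in the order asked, and still so for the second after the job is handed in, while the arm keeps its last pose, push and grip.
It also fails if it takes over 58 s, if anything falls off the work surface, if the arm or the gripper's body presses on something with over 40 N, if the wrist force passes 120 N, or if a joint passes its speed limit or range.

ROBOT

A 6-joint arm with a two-finger parallel gripper is mounted at the origin on a cart in front of the work surface, level with it; the furniture and walls round the work are solid. World frame = base frame: x ahead of the robot, y to its left, z up, the work surface at z = 0. Lengths are in m, angles in rad, forces in N, time in s.
With the tool pointing down it reaches from about 0.225 to 0.875 m from the base axis. Payload 3.4 kg.
Tool frame: the origin (TCP) lies on the centre line of the jaws, within the pads' length; the fingertips stand 17 mm ahead of it and the grasp point (between the pads) lies 2 mm behind it (nose_length is the distance from the TCP to the fingertips, in m); z points along the fingers, y is the line along which they close (so a half turn about z gives the same grasp; the last joint's range is limited). The gripper opens to 85 mm and grips with 20 to 120 N. Pads are 22 mm wide; open, the fingers measure 114 mm over their backs; the gripper's body (76 mm by 85 mm) begins 54 mm behind the grasp point. The pads swing forward as they close: fully open they stand 13 mm farther back than shut.
Start: joints at [-0.91, 0.276, 1.505, -0, 1.361, -0.121], TCP at [0.405, -0.408, 0.248] pointing down, gripper open.
Joint ranges: [-2.89, 2.89], [-0.75, 2.08], [0.22, 2.7], [-1.18, 4.32], [0.11, 2.71], [-2.7, 2.7]. Speed limits (rad/s): [2.57, 2.57, 3.14, 3.14, 3.14, 3.14].

INTERFACE

Orientations are given as a unit quaternion [w, x, y, z].
In Python, from rig import get_state, get_image, sign_off, find_in, place_of, nose_length gives the robot as it stands.
- The arm moves only by the tool apply_moves, never from a script. Its argument "deltas" is one flat list of numbers, 5 for each row, row after row: the finger opening in mm, from 0 to 85.4, then the shift along the tool's x, y, z in mm, then the turn about the tool's z in degrees. A call has 1 to 12 rows; each row is the pose to reach, as a shift and turn from the pose commanded when the call began, along the tool's axes at that moment; what a row does not reach only later rows make up. A row lasts 1/12 s, in which the tool goes at most 41.7 mm and 7.16 degrees, less where a joint would pass 70% of its speed; a pose out of reach is approached as far as the arm can. A call with a gripper value outside its range is refused whole. The fingers move at their own pace and stop on an object; "squeeze" is the grip in N (left out, the last holds). Time passes only in rows, so rows that repeat a pose let the fingers close. It gives the time, the measured TCP pose, the force, the opening and the grip force at its end, in the units of the state.
- get_state(): the state, without advancing time (a new reading comes with each control period).
- get_image(name): name is "scene" or "side" or "wrist"; returns a dict with "frame" (420x560x3 uint8, red, green, blue), "K" (3x3 intrinsics, pixels), "k1" (the pictures are not rectified: a ray, as slopes to the right and down, at radius r is drawn at 1 + k1 r^2 times it, then the intrinsics apply), "position" and "orientation" of the camera in the world. Camera axes: x right, y down, z forward; pixel columns grow to the right and rows downward; lengths in m; the calibration is good to about 2 mm. A picture is of the moment at which its call begins. There is no depth.
- sign_off(): hands the job in; it is judged then, once.
Trained networks look in a picture, given as the dict that the camera call returned (one of the last four; its "shot" number tells which), for a name from the list of things; names that differ only in an ending like _2 or _b are one class to them, and where a whole thing is asked for, a point or a joint stands for the part that bears it (a point fixed in the world has none). Each returns a list of dicts, best first, with "score" (0 to 1); they miss things now and then, are a little off and sometimes report something else, mostly with a low value. They report only what shows in the picture. A call takes as long as a camera call.
- find_in(query, picture): "point" ([column, row] in pixels, amid what is visible of it).
- place_of(query, picture): "point" ([column, row] in pixels: a listed point, or the origin of a listed thing).
The state is a dict: "clock": time; "qpos": joint angles; "qd": joint speeds; "effort": joint torques, N m; "position": TCP position; "ee_rot": TCP orientation; "contact_force": force on the tool from outside, world axes, zero at the start; "moment": the same for the moment, N m; "width": finger opening in m; "gripper_force": force on a finger pad.
Only numpy, scipy, OpenCV 4.12 (cv2) and the standard library are available. Lean on these libraries where they do the work, as an engineer would, in place of code of your own. Each camera call takes 0.05 s, during which the arm holds its last target. There are 200 camera calls.

## Working session

There is one attempt and no reset: what is moved stays moved. The work goes in short steps, Python scripts to look and compute and a tool call to move; the robot and the scene stay as the last step left them, time stands still between calls to the robot, and variables do not carry over. Pictures are saved under pics/ and viewed, at most 10 in all, crops included, and the job is handed in when it is done.

Besides the shell and the picture viewer there is one more tool, called after "Call:" as name(argument=value, ...) on one line, values as JSON. apply_moves: Moves the arm, as the interface text tells. Its arguments: {"type":"object","properties":{"deltas":{"type":"array"},"squeeze":{"type":"number"}},"required":["deltas"]}

```bash
mkdir -p pics; ls; cat > h.py <<'E'
import numpy as np, cv2
from scipy.spatial.transform import Rotation as R
from rig import *
def rot(q): return R.from_quat([q[1],q[2],q[3],q[0]])
def ray(p,px):
    K=np.array(p["K"]);k=p["k1"]
    d=np.array([(px[0]-K[0,2])/K[0,0],(px[1]-K[1,2])/K[1,1]]);u=d.copy()
    for _ in range(30): u=d/(1+k*(u@u))
    return np.array(p["position"]),rot(p["orientation"]).apply([u[0],u[1],1])
def onz(p,px,z):
    o,d=ray(p,px); return o+d*(z-o[2])/d[2]
def proj(p,X):
    K=np.array(p["K"]);c=rot(p["orientation"]).inv().apply(np.array(X)-p["position"])
    u=c[:2]/c[2];u=u*(1+p["k1"]*(u@u));return K[:2,:2]@u+K[:2,2]
def tri(obs):
    A=0;b=0
    for p,px in obs:
        o,d=ray(p,px);d/=np.linalg.norm(d);M=np.eye(3)-np.outer(d,d);A=A+M;b=b+M@o
    return np.linalg.solve(A,b)
def save(p,n): cv2.imwrite("pics/"+n,p["frame"][:,:,::-1])
E
cat > a.py <<'E'
from h import *
s=get_state();print(s["position"],s["ee_rot"],s["clock"],nose_length() if callable(nose_length) else nose_length)
Z={"gear_case":0,"case_seat":.07,"wing_head":.092,"cover":0,"cover_grip":.031,"sand_block":0,"masking_tape":0}
for n in ["scene","side"]:
    p=get_image(n);save(p,n+"0.png");print(n,np.round(p["position"],3))
    for q in Z:
        for r in place_of(q,p)[:2]: print(q,np.round(r["point"],1),round(r["score"],2),np.round(onz(p,r["point"],Z[q]),4))
E
python3 a.py
```

```text
pics
[ 0.40480523 -0.40764603  0.24742558] [-9.14998187e-04  9.24569747e-01  3.81011661e-01 -2.45022728e-04] 0.0 0.017
scene [-0.011 -0.603  0.571]
gear_case [254.4 219.4] 0.78 [ 0.6312 -0.1501  0.    ]
case_seat [256.  196.7] 0.83 [ 0.6234 -0.1618  0.07  ]
wing_head [273.9 183.9] 0.5 [ 0.6584 -0.1855  0.092 ]
cover [275.6 291.1] 0.97 [ 0.4656 -0.3093  0.    ]
cover_grip [275.8 275.9] 0.85 [ 0.4721 -0.3056  0.031 ]
cover_grip [356.6 229.8] 0.5 [ 0.6784 -0.3773  0.031 ]
sand_block [355.  230.6] 0.87 [ 0.7134 -0.3625  0.    ]
masking_tape [375.3 264.7] 0.71 [ 0.6309 -0.4408  0.    ]
side [ 0.555 -0.889  0.64 ]
gear_case [301.9 202.4] 0.82 [ 0.6417 -0.1534  0.    ]
wing_head [314.4 181.9] 0.7 [ 0.6643 -0.1897  0.092 ]
cover [231.8 255.8] 0.86 [ 0.4735 -0.3204  0.    ]
cover_grip [232.4 242.8] 0.86 [ 0.4772 -0.3112  0.031 ]
cover_grip [307.4 301.3] 0.63 [ 0.6218 -0.4683  0.031 ]
sand_block [345.8 268.5] 0.61 [ 0.714  -0.3703 -0.    ]
masking_tape [307.1 301.5] 0.6 [ 0.6245 -0.4473  0.    ]
```

View pics/scene0.png

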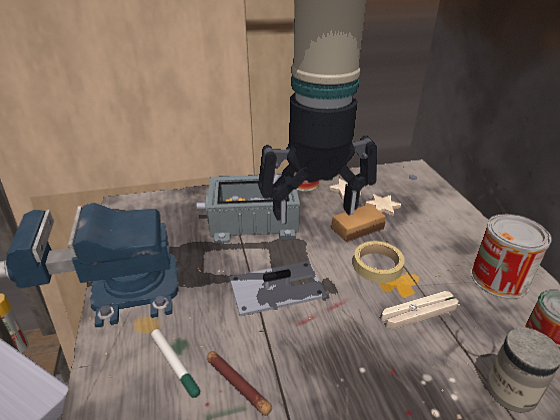

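View pics/side0.png

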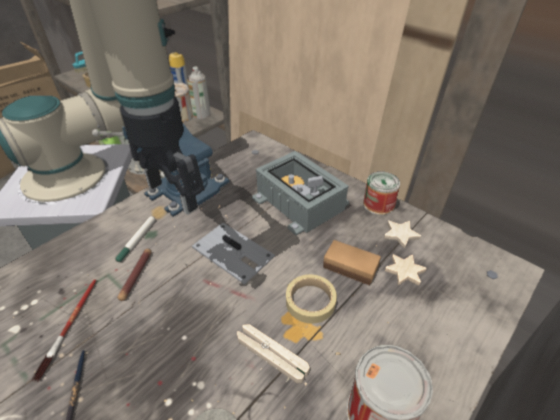

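The pictures show the case behind the gripper (scene about 255,205; wing end to the right). The cover lies in front of it at about (276,291), with the tape at (378,262) and the sanding block at (357,222). I'll move up and over so the wrist camera can look.

Call:
apply_moves(deltas=[85, 33, 0, -23, 0, 85, 66, 0, -46, 0, 85, 100, 0, -70, 0, 85, 133, 0, -93, 0, 85, 140, 0, -100, 0, 85, 140, 0, -100, 0])

```text
clock: 1.3
position: [0.5067, -0.3083, 0.3509]
ee_rot: [0.002, 0.924, 0.383, 0.002]
contact_force: [-0.3, -0.3, 0.5]
width: 0.0849
gripper_force: 0.0
```

```bash
cat > b.py <<'E'
from h import *
import sys
s=get_state();print(s["position"],s["ee_rot"],s["clock"])
Z={"case_seat":.07,"wing_head":.092,"cover":0,"cover_grip":.031,"gear_case":0}
for n in sys.argv[2:]:
    p=get_image(n);save(p,n+sys.argv[1]+".png");print(n,np.round(p["position"],3),p["orientation"])
    np.save("pics/%s%s.npy"%(n,sys.argv[1]),p,allow_pickle=True)
    for q in Z:
        for r in place_of(q,p)[:2]: print(q,np.round(r["point"],1),round(r["score"],2),np.round(onz(p,r["point"],Z[q]),4))
E
python3 b.py 1 wrist scene side
```

```text
[ 0.50673718 -0.30828933  0.35088911] [0.00222555 0.92385642 0.38272953 0.00157297] 1.3
wrist [ 0.552 -0.261  0.477] [ 0.12198875  0.91565966 -0.38005887 -0.0473434 ]
case_seat [258.5   6.6] 0.6 [ 0.6339 -0.1421  0.07  ]
wing_head [303.5   4.5] 0.67 [ 0.6674 -0.1834  0.092 ]
cover [266.8 181.3] 0.83 [ 0.4769 -0.3044  0.    ]
cover_grip [262.8 187.6] 0.96 [ 0.4703 -0.304   0.031 ]
gear_case [261.2  26.6] 0.57 [ 0.6327 -0.1418 -0.    ]
scene [-0.011 -0.603  0.571] [-0.40328663  0.76888585 -0.43492125  0.23878432]
case_seat [255.2 197.6] 0.68 [ 0.6195 -0.1623  0.07  ]
wing_head [274.7 181.1] 0.62 [ 0.6694 -0.1808  0.092 ]
cover [274.5 289.2] 0.89 [ 0.4687 -0.305   0.    ]
cover_grip [277.8 270.8] 0.9 [ 0.4855 -0.3017  0.031 ]
gear_case [251.7 218.1] 0.6 [ 0.6321 -0.142   0.    ]
side [ 0.555 -0.889  0.64 ] [-0.40695755  0.91301514 -0.02656014  0.0091356 ]
case_seat [299.9 181.1] 0.93 [ 0.6347 -0.1564  0.07  ]
wing_head [312.9 182.6] 0.67 [ 0.6606 -0.1921  0.092 ]
cover [232.8 253.8] 0.69 [ 0.4754 -0.3148  0.    ]
cover_grip [233.8 243.7] 0.74 [ 0.4803 -0.314   0.031 ]
gear_case [300.8 201.2] 0.61 [ 0.6394 -0.1486  0.    ]
```

Call:
apply_moves(deltas=[85, 40, 0, 0, 0, 85, 80, 0, 0, 0, 85, 120, 0, 0, 0, 85, 150, 0, 0, 0, 85, 150, 0, 0, 0, 85, 150, 0, 0, 0])

```text
clock: 2.7
position: [0.6118, -0.2024, 0.3477]
ee_rot: [-0.0, 0.924, 0.382, -0.0]
contact_force: [-0.7, -0.1, -0.7]
width: 0.085
gripper_force: 0.0
```

```bash
python3 b.py 2 wrist
```

```text
[ 0.61178595 -0.20239819  0.34774076] [-1.28533653e-04  9.23982842e-01  3.82433655e-01 -4.36213102e-04] 2.7
wrist [ 0.658 -0.155  0.473] [ 0.12172847  0.91557299 -0.37995733 -0.05040544]
case_seat [261.5 129.5] 0.96 [ 0.637  -0.1375  0.07  ]
wing_head [299.9 142.9] 0.76 [ 0.6607 -0.1845  0.092 ]
cover [266.3 267.4] 0.75 [ 0.4692 -0.3041  0.    ]
cover_grip [267.5 276.3] 0.77 [ 0.4713 -0.3071  0.031 ]
cover_grip [389.9 260.7] 0.23 [ 0.6336 -0.4295  0.031 ]
gear_case [266.5 130.1] 0.67 [ 0.6382 -0.1406  0.    ]
```

View pics/wrist2.png

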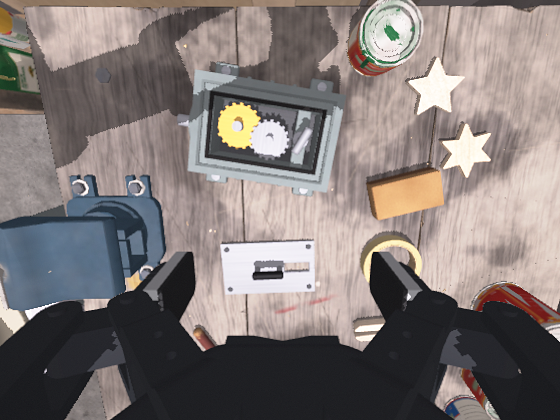

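The wrist view shows the case around (265,130), with the gears on the left and the wing at about (302,135), nearly across the slot. The cover is at (267,267), slot to the right at (297,267), handle bar at (268,275). I'll enlarge both for corners.

```bash
python3 - <<'E'
import cv2,numpy as np
im=cv2.imread("pics/wrist2.png")
a=cv2.resize(im[60:200,180:350],None,fx=4,fy=4,interpolation=cv2.INTER_CUBIC)
cv2.imwrite("pics/c1.png",a)
# cover plate: bright low-sat region
hsv=cv2.cvtColor(im,cv2.COLOR_BGR2HSV)
m=((hsv[...,2]>150)&(hsv[...,1]<40)).astype(np.uint8);m[:225]=0;m[310:]=0;m[:,:205]=0;m[:,330:]=0
m=cv2.morphologyEx(m,cv2.MORPH_OPEN,np.ones((3,3)))
cs,_=cv2.findContours(m,cv2.RETR_CCOMP,cv2.CHAIN_APPROX_NONE)
for c in cs:
    if cv2.contourArea(c)>60: print(cv2.contourArea(c),cv2.minAreaRect(c),cv2.boxPoints(cv2.minAreaRect(c)).tolist())
E
```

```text
9746.0 ((267.0, 267.0), (84.0, 124.0), 90.0) [[205.0, 225.0], [329.0, 225.0], [329.0, 309.0], [205.0, 309.0]]
76.0 ((296.5, 268.5), (25.0, 7.0), -0.0) [[284.0, 272.0], [284.0, 265.0], [309.0, 265.0], [309.0, 272.0]]
572.5 ((267.5, 270.0), (33.0, 20.0), 0.0) [[251.0, 280.0], [251.0, 260.0], [284.0, 260.0], [284.0, 280.0]]
```

View pics/c1.png

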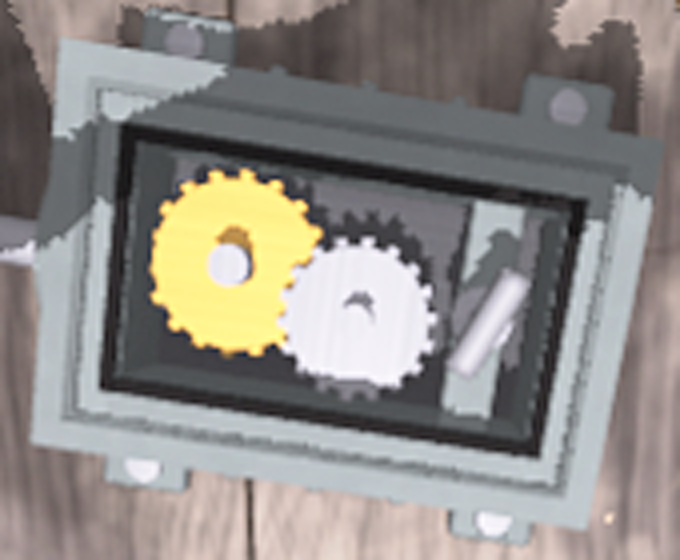

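```bash
cat > c.py <<'E'
from h import *
from scipy.optimize import least_squares
p=np.load("pics/wrist2.npy",allow_pickle=True).item()
f=lambda l:[((x+.5)/4-.5+180,(y+.5)/4-.5+60) for x,y in l]
C=f([(60,40),(663,140),(588,527),(32,443)])
W=[onz(p,c,.076) for c in C]
print([np.round(w[:2],4).tolist() for w in W],[round(np.linalg.norm(W[i]-W[i-1]),4) for i in range(4)])
# image up = case +x or -x?  +y of case to the left (gears), wing at right (-y); x up or down by right hand
L=np.array([(1,1),(1,-1),(-1,-1),(-1,1)])*[.064,.096]
def mod(v): c,s=np.cos(v[2]),np.sin(v[2]);return L@np.array([[c,s],[-s,c]])+v[:2]
g=least_squares(lambda v:(mod(v)-np.array(W)[:,:2]).ravel(),[.635,-.15,.7])
print("case",g.x,np.degrees(g.x[2]),np.round(g.fun*1e3,1))
t=g.x[2];ex=np.array([np.cos(t),np.sin(t)]);ey=np.array([-np.sin(t),np.cos(t)])
wc=g.x[:2]-.049*ey;print("wing axis",wc)
e=[onz(p,q,.102)[:2] for q in f([(519,270),(459,374)])]
d=e[0]-e[1];print("wing ends",e,"mid",(e[0]+e[1])/2,np.linalg.norm(d),"dirdeg",np.degrees(np.arctan2(d[1],d[0])),"ydir",np.degrees(t)+90)
s=get_state();r=rot(s["ee_rot"]).as_matrix();print("tool x deg",np.degrees(np.arctan2(r[1,0],r[0,0])),"tool y deg",np.degrees(np.arctan2(r[1,1],r[0,1])))
E
python3 c.py
```

```text
[[0.6304, -0.0293], [0.7433, -0.1836], [0.6412, -0.2589], [0.5279, -0.1041]] [np.float64(0.1269), np.float64(0.1913), np.float64(0.1268), np.float64(0.1919)]
case [ 0.63568731 -0.14395636  0.63223044] 36.224136049665475 [ 0.2  0.6  0.8  0.  -0.5 -0.3 -0.5 -0.3]
wing axis [ 0.66464364 -0.18348522]
wing ends [array([ 0.68191663, -0.17836861]), array([ 0.64706878, -0.18775415])] mid [ 0.66449271 -0.18306138] 0.03608963079338928 dirdeg 15.073751440531952 ydir 126.22413604966547
tool x deg 44.69362539281012 tool y deg -45.306369268847895
```

Call:
apply_moves(deltas=[45, 13, 6, 0, 6, 45, 26, 12, 20, 12, 45, 38, 18, 55, 18, 45, 51, 23.5, 90, 24, 45, 51, 23.5, 125, 30, 45, 51, 23.5, 160, 30, 45, 51, 23.5, 190, 30, 45, 51, 23.5, 200, 30, 45, 51, 23.5, 200, 30, 45, 51, 23.5, 200, 30])

```text
clock: 3.83
position: [0.6641, -0.1853, 0.1493]
ee_rot: [0.0, 0.992, 0.128, 0.001]
contact_force: [0.2, -0.1, 0.9]
width: 0.0451
gripper_force: 0.0
```

```bash
cat > st.py <<'E'
from h import *
import sys
s=get_state();r=rot(s["ee_rot"]).as_matrix();P=s["position"]
print(np.round(P,4),"tx",np.degrees(np.arctan2(r[1,0],r[0,0])),"ty",np.degrees(np.arctan2(r[1,1],r[0,1])),"z",np.round(r[:,2],3),"q",np.round(s["qpos"],2),s["clock"],s["contact_force"])
if len(sys.argv)>3:
    t=np.array([float(x) for x in sys.argv[1:4]]);print("shift mm",np.round(r.T@(t-P)*1e3,1))
E
python3 st.py 0.6645 -0.1833 0.100; python3 b.py 3 wrist
```

```text
[ 0.6641 -0.1853  0.1493] tx 14.745340486154113 ty -75.25470216906174 z [ 0.001 -0.    -1.   ] q [-0.37  0.51  1.39 -0.    1.25  0.94] 3.8333 [ 0.24000244 -0.10075088  0.92389747]
shift mm [ 0.9 -1.9 49.3]
[ 0.66406867 -0.18531292  0.14928523] [3.19850864e-04 9.91732319e-01 1.28322351e-01 5.28765976e-04] 3.8333
wrist [ 0.727 -0.168  0.275] [ 0.10387022  0.78492876 -0.60561826 -0.07952569]
case_seat [216.3 240.5] 0.74 [ 0.6364 -0.141   0.07  ]
gear_case [234.1 218.3] 0.97 [ 0.6327 -0.1442  0.    ]
```

View pics/wrist3.png

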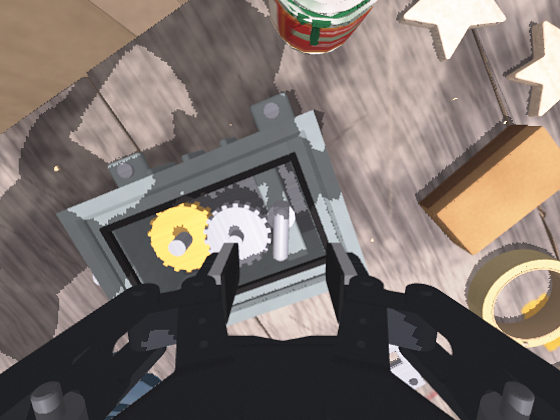

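Wrist view: the wing is at (281,235), upright in the image and midway between the open fingers (230 and 340), so the heading is right. I'll go down and grip it gently.

Call:
apply_moves(deltas=[45, 0.9, -1.9, 20, 0, 45, 0.9, -1.9, 40, 0, 45, 0.9, -1.9, 49, 0, 45, 0.9, -1.9, 49, 0, 25, 0.9, -1.9, 49, 0, 5, 0.9, -1.9, 49, 0, 5, 0.9, -1.9, 49, 0, 5, 0.9, -1.9, 49, 0, 5, 0.9, -1.9, 49, 0, 5, 0.9, -1.9, 49, 0, 5, 0.9, -1.9, 49, 0], squeeze=20)

```text
clock: 5.05
position: [0.6654, -0.1838, 0.1009]
ee_rot: [0.002, 0.992, 0.129, 0.002]
contact_force: [1.4, -5.2, 6.0]
width: 0.0096
gripper_force: 25.4
```

```bash
python3 st.py 0.6645 -0.1833 0.100
```

```text
[ 0.6654 -0.1838  0.1009] tx 14.79006875275864 ty -75.21053778079897 z [ 0.004 -0.003 -1.   ] q [-0.37  0.54  1.45 -0.    1.15  0.94] 5.05 [ 1.38967516 -5.24256614  5.99261173]
shift mm [-0.8 -0.7  0.9]
```

Call:
apply_moves(deltas=[5, 0, 0.5, -1, 7, 5, 0, 0.5, -1, 14, 5, 0, 0.5, -1, 21, 5, 0, 0.5, -1, 28, 5, 0, 0.5, -1, 35, 5, 0, 0.5, -1, 42, 5, 0, 0.5, -1, 49, 5, 0, 0.5, -1, 56, 5, 0, 0.5, -1, 63, 5, 0, 0.5, -1, 68.6, 5, 0, 0.5, -1, 68.6, 5, 0, 0.5, -1, 68.6])

```text
clock: 6.05
position: [0.6651, -0.1849, 0.1009]
ee_rot: [0.001, 0.892, -0.453, 0.002]
contact_force: [1.3, -6.3, 1.1]
width: 0.0092
gripper_force: 24.9
```

```bash
python3 st.py 0.6645 -0.1833 0.100
```

```text
[ 0.6651 -0.1849  0.1009] tx -53.81401898641466 ty -143.8140591531516 z [ 0.002 -0.004 -1.   ] q [-0.37  0.54  1.45 -0.    1.15  2.14] 6.05 [ 1.34816314 -6.27195327  1.08779959]
shift mm [-1.7 -0.5  0.9]
```

Call:
apply_moves(deltas=[20, 0, 0, 0, 0, 45, 0, 0, 0, 0, 45, 0, 0, 0, 0, 45, 0, 0, -20, 0, 45, 0, 0, -60, 0, 50, 0, 20, -95, 0, 50, 8, 40, -130, 0, 50, 16, 60, -160, 0, 50, 24, 80, -190, 0, 50, 31, 103, -220, 0, 50, 31, 103, -240, 0, 50, 31, 103, -240, 0])

```text
clock: 7.05
position: [0.5999, -0.2699, 0.3458]
ee_rot: [-0.0, 0.891, -0.453, 0.004]
contact_force: [0.4, 0.3, 0.8]
width: 0.05
gripper_force: 0.0
```

```bash
python3 st.py; python3 b.py 4 wrist
```

```text
[ 0.5999 -0.2699  0.3458] tx -53.891791107818435 ty -143.8899595804382 z [ 0.008 -0.004 -1.   ] q [-0.53  0.37  1.13  0.    1.63  1.98] 7.05 [0.43046397 0.2524135  0.79706377]
[ 0.59994225 -0.26991826  0.34582092] [-1.50735726e-04  8.91430039e-01 -4.53137519e-01  4.34179027e-03] 7.05
wrist [ 0.637 -0.322  0.472] [-0.03709216 -0.30734662  0.94297362  0.12232326]
case_seat [210.4 233. ] 0.69 [ 0.6379 -0.1428  0.07  ]
case_seat [360.2 203.3] 0.3 [ 0.4911 -0.305   0.07  ]
wing_head [208.6 202.4] 0.87 [ 0.6631 -0.1877  0.092 ]
wing_head [358.4 197.7] 0.35 [ 0.506  -0.3104  0.092 ]
cover [356.5 197.1] 0.86 [ 0.4774 -0.3065  0.    ]
gear_case [222.  218.6] 0.63 [ 0.6361 -0.1447  0.    ]
```

View pics/wrist4.png

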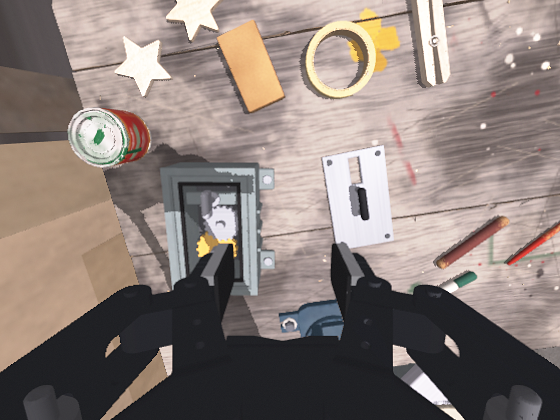

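The wing now looks in line with the case at (207,204). The cover is at (358,197), slot up at (354,167), handle at (361,203). Enlarging both.

```bash
python3 - <<'E'
import cv2,numpy as np
im=cv2.imread("pics/wrist4.png")
a=np.hstack([im[155:300,158:268],im[125:270,315:405]])
cv2.imwrite("pics/c2.png",cv2.resize(a,None,fx=4,fy=4,interpolation=cv2.INTER_CUBIC))
E
```

```text
(no output)
```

View pics/c2.png

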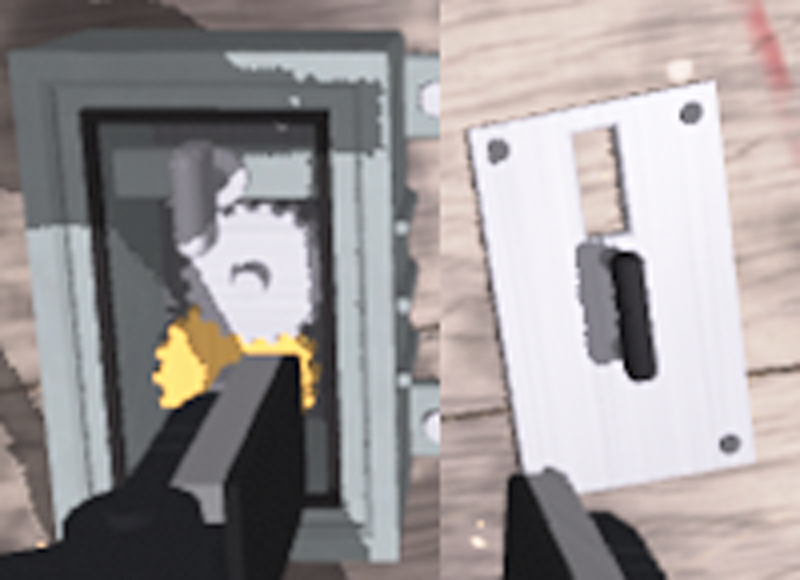

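```bash
cat > d.py <<'E'
from h import *
from scipy.optimize import least_squares
p=np.load("pics/wrist4.npy",allow_pickle=True).item()
f1=lambda l:[((x+.5)/4-.5+158,(y+.5)/4-.5+155) for x,y in l]
f2=lambda l:[((x-440+.5)/4-.5+315,(y+.5)/4-.5+125) for x,y in l]
def fit(px,L,z,g0):
    W=np.array([onz(p,c,z) for c in px])[:,:2]
    def mod(v): c,s=np.cos(v[2]),np.sin(v[2]);return L@np.array([[c,s],[-s,c]])+v[:2]
    g=least_squares(lambda v:(mod(v)-W).ravel(),g0);print(g.x,np.degrees(g.x[2]),np.round(g.fun*1e3,1));return g.x
# image: up=-y ; image right = -x(case)  (base side)
print("case");cs=fit(f1([(10,52),(387,50),(400,560)]),np.array([(.064,-.096),(-.064,-.096),(-.064,.096)]),.076,[.635,-.144,.63])
print("cover");cv=fit(f2([(467,130),(715,83),(757,462)]),np.array([(.048,-.08),(-.048,-.08),(-.048,.08)]),.006,[.475,-.307,.75])
cv4=fit(f2([(467,130),(715,83),(757,462),(527,495)]),np.array([(.048,-.08),(-.048,-.08),(-.048,.08),(.048,.08)]),.006,[.475,-.307,.75])
im=p["frame"][:,:,::-1].copy();S=6
big=cv2.resize(im[150:260,160:300],None,fx=S,fy=S,interpolation=cv2.INTER_CUBIC)
def box(v,x,y,z,off,col,o,im):
    c,s=np.cos(v[2]),np.sin(v[2]);M=np.array([[c,-s],[s,c]])
    q=[proj(p,[*(v[:2]+M@(np.array([a,b])+off)),z]) for a,b in((x,y),(-x,y),(-x,-y),(x,-y))]
    q=np.round((np.array(q)+.5-o)*S-.5).astype(np.int32);cv2.polylines(im,[q],True,col,1)
for a,col in((0,(0,255,0)),):
    box(cs,.005,.018,.099,np.array([0,-.049]),col,np.array([160,150]),big)
    box(cs,.005,.018,.080,np.array([0,-.049]),(0,0,255),np.array([160,150]),big)
b2=cv2.resize(im[150:240,320:400],None,fx=S,fy=S,interpolation=cv2.INTER_CUBIC)
box(cv,.006,.026,.038,np.zeros(2),(0,255,0),np.array([320,150]),b2);box(cv,.0085,.0215,.006,np.array([0,-.049]),(0,0,255),np.array([320,150]),b2)
big=big[:540,:320]
cv2.imwrite("pics/ov.png",np.hstack([big[:540],b2[:540]]))
E
python3 d.py
```

```text
case
[ 0.63522044 -0.14442467  0.63038424] 36.118356380286826 [ 0.6  0.1 -0.5  0.2 -0.  -0.3]
cover
[ 0.47275648 -0.30511174  0.82718585] 47.39425786381102 [-1.  -0.1  0.6 -0.   0.4  0.2]
[ 0.47359781 -0.30560473  0.81999591] 46.98230497343233 [-0.3 -1.3  0.8 -0.7  1.3  0.3 -1.9  1.7]
```

View pics/ov.png

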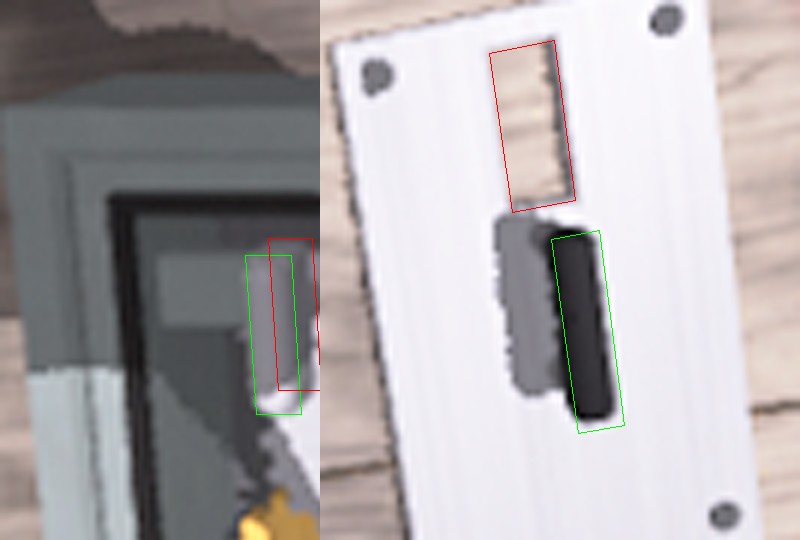

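```bash
python3 st.py 0.473 -0.305 0.030
```

```text
[ 0.5991 -0.2676  0.3381] tx -53.742882359852835 ty -143.74256569838516 z [-0.003  0.002 -1.   ] q [-0.53  0.37  1.14  0.    1.63  1.98] 7.35 [ 0.12066417 -0.27207474  0.25681908]
shift mm [-43.2 123.4 308.4]
```

Call:
apply_moves(deltas=[50, -10, 30, -10, -5, 50, -21, 60, -5, -11, 50, -32, 90, 10, -11, 50, -43, 123, 30, -11, 50, -43, 123, 70, -11, 50, -43, 123, 110, -11, 50, -43, 123, 150, -11, 50, -43, 123, 190, -11, 50, -43, 123, 210, -11, 50, -43, 123, 210, -11, 50, -43, 123, 210, -11, 50, -43, 123, 210, -11])

```text
clock: 8.35
position: [0.4757, -0.3071, 0.1313]
ee_rot: [0.0, 0.931, -0.365, 0.001]
contact_force: [-0.1, -0.0, 0.1]
width: 0.0498
gripper_force: 0.0
```

```bash
python3 st.py 0.473 -0.305 0.030; python3 b.py 5 wrist
```

```text
[ 0.4757 -0.3071  0.1313] tx -42.77746613045213 ty -132.77745043970427 z [ 0.002 -0.001 -1.   ] q [-0.7   0.35  1.7   0.    1.09  1.62] 8.35 [-0.12627342 -0.00120332  0.08305864]
shift mm [ -3.6   0.3 101.3]
[ 0.47573858 -0.30710144  0.13134432] [ 2.94842937e-04  9.31127119e-01 -3.64693448e-01  9.43222357e-04] 8.35
wrist [ 0.523 -0.351  0.257] [-0.05175763 -0.39682629  0.90856818  0.1198078 ]
cover [282.8 205.1] 0.79 [ 0.4739 -0.3058  0.    ]
cover_grip [281.9 216. ] 0.68 [ 0.4737 -0.3046  0.031 ]
gear_case [ 26.5 195.6] 0.77 [ 0.6359 -0.1437  0.    ]
```

View pics/wrist5.png

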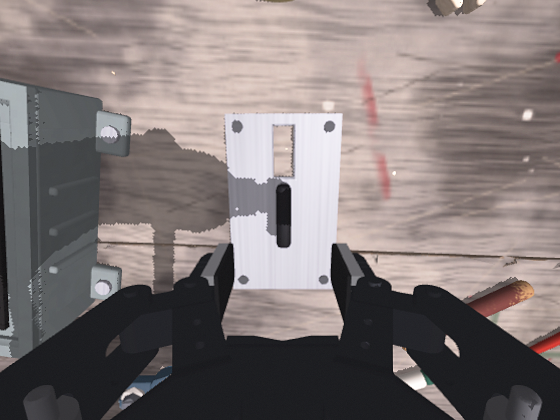

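The cover is squarely aligned in the wrist view: corners about (225,113), (342,113), (336,289), (232,288), bar at (284,215). A quick corner fit gives the last correction.

```bash
python3 - <<'E'
import re
src=open('d.py').read().split('# image')[0].replace('wrist4','wrist5')
exec(src)
cv_=fit([(225.5,113),(342,113.5),(335.5,289),(232.5,288.5)],np.array([(.048,-.08),(-.048,-.08),(-.048,.08),(.048,.08)]),.006,[.475,-.307,.82])
print([onz(p,c,.038) for c in [(284,183),(284,247)]])
E
python3 st.py 0.4735 -0.305 0.030
```

```text
[ 0.4724141  -0.30574377  0.82444005] 47.23693543798346 [-0.   0.5 -0.3 -0.6  1.2  0.8 -0.9 -0.7]
[array([ 0.49325007, -0.32489459,  0.038     ]), array([ 0.45501105, -0.28958043,  0.038     ])]
[ 0.4753 -0.3071  0.1316] tx -42.799078842097906 ty -132.79906255544253 z [ 0.002 -0.002 -1.   ] q [-0.7   0.35  1.7  -0.    1.08  1.62] 8.65 [-0.15020002  0.66243119 -0.43683443]
shift mm [ -3.   -0.3 101.6]
```

Call:
apply_moves(deltas=[45, -2, 0, 35, 0, 45, -2, 0, 70, 0, 45, -2, 0, 95, 0, 45, -2, 0, 101.5, 0, 45, -2, 0, 101.5, 0, 25, -2, 0, 101.5, 0, 5, -2, 0, 101.5, 0, 5, -2, 0, 101.5, 0, 5, -2, 0, 101.5, 0, 5, -2, 0, 101.5, 0, 5, -2, 0, 101.5, 0, 5, -2, 0, 101.5, 0], squeeze=70)

```text
clock: 9.65
position: [0.4745, -0.3065, 0.031]
ee_rot: [0.001, 0.931, -0.365, 0.002]
contact_force: [-0.6, 0.4, 7.0]
width: 0.0105
gripper_force: 70.2
```

```bash
python3 st.py 0.473 -0.305 0.030
```

```text
[ 0.4745 -0.3065  0.031 ] tx -42.798793905043475 ty -132.79876288772175 z [ 0.003 -0.003 -1.   ] q [-0.7   0.46  1.82 -0.    0.85  1.62] 9.65 [-0.59961983  0.41871353  6.98416723]
shift mm [-2.1 -0.   0.9]
```

Call:
apply_moves(deltas=[5, 0, 0, -10, 0, 5, 0, 0, -30, 0, 5, 0, 0, -60, 0, 5, 0, 0, -90, 0, 5, 0, 0, -120, 2, 5, 0, 0, -150, 5, 5, 0, 0, -180, 8, 5, 0, 0, -190, 11, 5, 0, 0, -190, 11, 5, 0, 0, -190, 11, 5, 0, 0, -190, 11])

```text
clock: 10.57
position: [0.4722, -0.3045, 0.2175]
ee_rot: [-0.0, 0.892, -0.452, -0.001]
contact_force: [0.0, -0.3, -3.6]
width: 0.0106
gripper_force: 69.1
```

```bash
python3 st.py 0.6355 -0.1442 0.20; python3 b.py 6 wrist
```

```text
[ 0.4722 -0.3045  0.2175] tx -53.74446257851701 ty -143.7443468195261 z [-0.002  0.002 -1.   ] q [-0.7   0.28  1.58  0.    1.29  1.81] 10.5667 [ 0.03174286 -0.31732948 -3.58302688]
shift mm [ -32.6 -226.4   17.5]
[ 0.47224794 -0.30446545  0.21754073] [-3.48551961e-04  8.92015929e-01 -4.52001485e-01 -1.45543840e-03] 10.5667
wrist [ 0.511 -0.357  0.343] [-0.04120735 -0.30804628  0.94202347  0.12649597]
case_seat [ 47.6 230.6] 0.8 [ 0.6383 -0.1417  0.07  ]
case_seat [282.4 250.6] 0.7 [ 0.4398 -0.2605  0.07  ]
wing_head [ 19.3 188. ] 0.9 [ 0.6641 -0.1811  0.092 ]
cover [282.9 247.4] 0.59 [ 0.4236 -0.2396  0.    ]
cover_grip [281.3 275.5] 0.96 [ 0.4119 -0.2204  0.031 ]
gear_case [ 95.7 210.8] 0.84 [ 0.6351 -0.1441  0.    ]
```

View pics/wrist6.png

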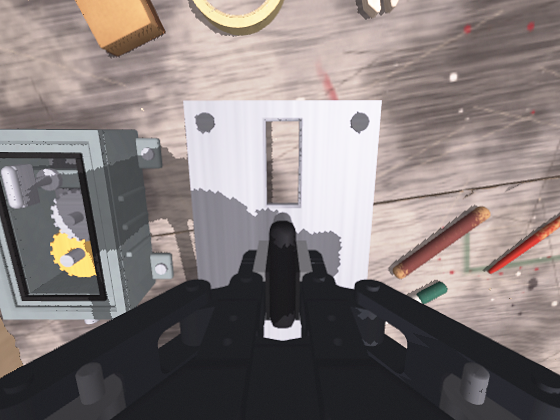

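The cover is held level. In this view its far corners are at (183.5,100.5) and (381.5,100), and the slot corners at (265,119), (301.5,118.5), (266,205), (301,206). From these I'll work out the plate's pose in the tool frame.

```bash
cat > e.py <<'E'
exec(open('d.py').read().split('# image')[0].replace('wrist4','wrist6'))
P=np.array([.47225,-.30447]);tx=np.radians(-53.744)
for z in (.1925,):
    c=fit([(183.5,100.5),(381.5,100),(265,119),(301.5,118.5),(301,206),(266,205)],np.array([(.048,-.08),(-.048,-.08),(.0085,-.0705),(-.0085,-.0705),(-.0085,-.0275),(.0085,-.0275)]),z,[.47,-.30,.63])
    d=c[:2]-P;print("in tool x,y mm",1e3*(d@[np.cos(tx),np.sin(tx)]),1e3*(d@[np.sin(tx),-np.cos(tx)]),"angle vs tool",np.degrees(c[2]-tx)-90)
E
python3 e.py
```

```text
[ 0.47051162 -0.30330201  0.63649809] 36.46865407255913 [ 0.1 -0.2 -0.1 -0.6 -0.7  0.3  0.   1.   1.2 -0.1 -0.5 -0.5]
in tool x,y mm -1.969914078644019 0.7110581733437802 angle vs tool 0.2126540725591326
```

```bash
python3 st.py 0.6370 -0.1456 0.175
```

```text
[ 0.473  -0.3051  0.2178] tx -53.79372814632756 ty -143.79368019890708 z [-0.001  0.001 -1.   ] q [-0.7   0.28  1.58  0.    1.29  1.81] 10.8667 [ 0.63036237 -0.29161969 -2.62924428]
shift mm [ -31.7 -226.6   42.8]
```

Call:
apply_moves(deltas=[5, -4, -30, 0, 0, 5, -9, -65, 0, 0, 5, -14, -100, 0, 0, 5, -19, -135, 0, 0, 5, -24, -170, 0, 0, 5, -28, -200, 0, 0, 5, -32, -226.5, 0, 0.2, 5, -32, -226.5, 0, 0.2, 5, -32, -226.5, 20, 0.2, 5, -32, -226.5, 43, 0.2, 5, -32, -226.5, 43, 0.2, 5, -32, -226.5, 43, 0.2])

```text
clock: 11.87
position: [0.6359, -0.1456, 0.1741]
ee_rot: [0.0, 0.891, -0.454, -0.002]
contact_force: [0.3, 0.2, -2.0]
width: 0.0108
gripper_force: 69.2
```

```bash
python3 st.py 0.6370 -0.1456 0.145; python3 b.py 7 wrist scene side; python3 - <<'E'
from h import *
s=get_state()
pw=np.load("pics/wrist7.npy",allow_pickle=True).item()
E
python3 st.py 0.6370 -0.1456 0.145
```

```text
[ 0.6359 -0.1456  0.1741] tx -54.00794037572334 ty -144.00738362866346 z [-0.004  0.001 -1.   ] q [-0.33  0.44  1.44 -0.    1.27  2.18] 11.8667 [ 0.31076306  0.24924043 -1.95492531]
shift mm [ 0.8 -1.  29.1]
[ 0.63587012 -0.14556759  0.17413064] [ 3.83046082e-04  8.90973911e-01 -4.54048925e-01 -2.21757476e-03] 11.8667
wrist [ 0.675 -0.198  0.3  ] [-0.0419492  -0.30575156  0.94272695  0.12657859]
case_seat [281.7 211.5] 0.89 [ 0.6353 -0.1445  0.07  ]
wing_head [282.6 155.2] 0.86 [ 0.6627 -0.1833  0.092 ]
cover [282.9 246.5] 0.69 [ 0.5988 -0.0964  0.    ]
cover_grip [281.2 275.6] 0.65 [ 0.5894 -0.0802  0.031 ]
gear_case [281.6 195. ] 0.98 [ 0.634  -0.1425  0.    ]
gear_case [277.1 210.7] 0.18 [ 0.6278 -0.1259  0.    ]
scene [-0.011 -0.603  0.571] [-0.40328663  0.76888585 -0.43492125  0.23878432]
case_seat [254.1 196.8] 0.69 [ 0.6209 -0.1585  0.07  ]
wing_head [275.4 185.1] 0.49 [ 0.6559 -0.1909  0.092 ]
cover [252.7 161.9] 0.83 [0.8566 0.0081 0.    ]
cover_grip [249.1 146.1] 0.56 [0.8819 0.0366 0.031 ]
gear_case [253.7 216.3] 0.68 [ 0.6404 -0.1419  0.    ]
side [ 0.555 -0.889  0.64 ] [-0.40695755  0.91301514 -0.02656014  0.0091356 ]
case_seat [297.3 178.9] 0.69 [ 0.6292 -0.1475  0.07  ]
wing_head [315.1 181.7] 0.69 [ 0.666  -0.1891  0.092 ]
cover_grip [302.8 142.7] 0.69 [0.6645 0.073  0.031 ]
gear_case [299.4 201.9] 0.59 [ 0.6356 -0.1511  0.    ]
[ 0.6372 -0.1458  0.1757] tx -54.00557092704563 ty -144.00557094524268 z [-0. -0. -1.] q [-0.33  0.44  1.44 -0.    1.27  2.18] 12.7667 [-0.27270674 -0.21300233 -3.40556721]
shift mm [-0.2  0.  30.7]
```

Call:
apply_moves(deltas=[5, 0, 0, 15, 0, 5, 0, 0, 30, 0, 5, 0, 0, 38, 0, 5, 0, 0, 43, 0, 5, 0, 0, 48, 0, 5, 0, 0, 53, 0, 5, 0, 0, 53, 0, 5, 0, 0, 53, 0])

```text
clock: 13.43
position: [0.6373, -0.1458, 0.1229]
ee_rot: [0.0, 0.891, -0.454, 0.0]
contact_force: [0.2, 0.5, -3.0]
width: 0.0105
gripper_force: 69.2
```

```bash
python3 st.py 0.6370 -0.1456 0.107
```

```text
[ 0.6373 -0.1458  0.1229] tx -54.008840246618846 ty -144.00883960195063 z [ 0. -0. -1.] q [-0.33  0.48  1.51 -0.    1.15  2.18] 13.4333 [ 0.17823755  0.48546514 -2.96500142]
shift mm [-0.3  0.1 15.9]
```

Call:
apply_moves(deltas=[5, 0, 0, 4, 0, 5, 0, 0, 8, 0, 5, 0, 0, 12, 0, 5, 0, 0, 14, 0, 5, 0, 0, 16, 0, 5, 0, 0, 18, 0, 5, 0, 0, 18, 0, 5, 0, 0, 18, 0])

```text
clock: 14.1
position: [0.6372, -0.1458, 0.1051]
ee_rot: [0.0, 0.891, -0.454, 0.0]
contact_force: [0.6, -0.0, -3.2]
width: 0.0106
gripper_force: 69.4
```

Call:
apply_moves(deltas=[5, 0, 0, 1, 0, 5, 0, 0, 1, 0, 5, 0, 0, 2, 0, 5, 0, 0, 2, 0, 5, 0, 0, 3, 0, 5, 0, 0, 3, 0, 5, 0, 0, 3, 0])

```text
clock: 14.68
position: [0.6373, -0.1458, 0.1023]
ee_rot: [-0.0, 0.891, -0.454, 0.0]
contact_force: [-1.0, 0.2, 4.1]
width: 0.0107
gripper_force: 70.1
```

Call:
apply_moves(deltas=[5, 0, 0, 0.5, 0, 5, 0, 0, 0.5, 0, 5, 0, 0, 1, 0, 5, 0, 0, 1, 0, 5, 0, 0, 1, 0])

```text
clock: 15.1
position: [0.6373, -0.1458, 0.1012]
ee_rot: [-0.0, 0.891, -0.454, 0.0]
contact_force: [-1.5, 0.4, 6.4]
width: 0.0106
gripper_force: 70.4
```

Call:
apply_moves(deltas=[5, 0, 0, 0.3, 0, 5, 0, 0, 0.6, 0, 5, 0, 0, 0.6, 0, 5, 0, 0, 0.6, 0, 5, 0, 0, 0.6, 0])

```text
clock: 15.52
position: [0.6373, -0.1458, 0.101]
ee_rot: [-0.0, 0.891, -0.454, 0.0]
contact_force: [-2.1, 0.4, 7.5]
width: 0.0107
gripper_force: 70.6
```

Call:
apply_moves(deltas=[5, 0, 0, 0.5, 0, 5, 0, 0, 1, 0, 5, 0, 0, 1, 0, 5, 0, 0, 1, 0, 5, 0, 0, 1, 0])

```text
clock: 15.93
position: [0.6374, -0.1458, 0.1009]
ee_rot: [-0.0, 0.891, -0.454, 0.001]
contact_force: [-4.4, 1.4, 11.0]
width: 0.0108
gripper_force: 71.3
```

Call:
apply_moves(deltas=[5, -0.3, 0.4, 0.6, 0, 5, -0.6, 0.8, 1.2, 0, 5, -0.6, 0.8, 1.2, 0, 5, -0.6, 0.8, 1.2, 0, 5, -0.6, 0.8, 1.2, 0])

```text
clock: 16.35
position: [0.6374, -0.1458, 0.101]
ee_rot: [-0.001, 0.891, -0.454, 0.002]
contact_force: [-2.5, 2.0, 14.8]
width: 0.0103
gripper_force: 71.8
```

```bash
python3 st.py; python3 b.py 8 wrist side
```

```text
[ 0.6374 -0.1458  0.101 ] tx -54.00934991819173 ty -144.00888458478343 z [ 0.004 -0.001 -1.   ] q [-0.33  0.5   1.54  0.    1.1   2.18] 16.35 [-2.53432626  1.96702472 14.77312419]
[ 0.63735478 -0.14579895  0.1009553 ] [-5.21490018e-04  8.90968581e-01 -4.54060462e-01  1.95238637e-03] 16.35
wrist [ 0.675 -0.198  0.227] [-0.03840596 -0.30620286  0.94303359  0.12430781]
wing_head [285.1 168.8] 0.67 [ 0.6638 -0.1845  0.092 ]
cover [279.9 249.9] 0.6 [ 0.6199 -0.1179 -0.    ]
cover_grip [281.1 275.7] 0.97 [ 0.6147 -0.1128  0.031 ]
cover_grip [281.8 169.8] 0.26 [ 0.6601 -0.1764  0.031 ]
gear_case [281.9 213.7] 0.82 [ 0.637  -0.1443  0.    ]
side [ 0.555 -0.889  0.64 ] [-0.40695755  0.91301514 -0.02656014  0.0091356 ]
case_seat [299.8 180.4] 0.76 [ 0.6347 -0.1537  0.07  ]
wing_head [312.9 179.8] 0.46 [ 0.6618 -0.1817  0.092 ]
cover [298.7 180.5] 0.88 [ 0.6415 -0.0637  0.    ]
cover_grip [303.6 170.4] 0.9 [ 0.6539 -0.0613  0.031 ]
gear_case [301.4 203.2] 0.83 [ 0.6402 -0.1564  0.    ]
```

```bash
python3 - <<'E'
from h import *
a,b,c=[cv2.cvtColor(np.load(f"pics/wrist{i}.npy",allow_pickle=True).item()["frame"],cv2.COLOR_RGB2GRAY) for i in (6,7,8)]
for n,(x,y) in {"holeL":(205,122),"holeR":(359,122)}.items():
    t=a[y-14:y+14,x-14:x+14]
    for k,im in (("7",b),("8",c)):
        r=cv2.matchTemplate(im[y-40:y+40,x-40:x+40],t,cv2.TM_CCOEFF_NORMED);_,v,_,l=cv2.minMaxLoc(r);print(n,k,round(v,2),l[0]-26,l[1]-26)
E
```

```text
holeL 7 0.93 0 0
holeL 8 0.94 0 0
holeR 7 0.96 0 0
holeR 8 0.93 0 0
```

```bash
python3 - <<'E'
from rig import *
get_image("wrist");s=get_state();f=s["contact_force"];print(f,s["position"],s["clock"])
if 12.5<f[2]<19: print(sign_off())
E
```

```text
[-2.81403416  2.13691719 15.8153356 ] [ 0.63736177 -0.14584637  0.1009537 ] 17.0
the job is handed in; nothing more can be done
None
```

I turned the wing in line with the slot and seated the cover over it. The arm is holding the cover on the frame with about 16 N, and I handed the job in at 17 s; I don't have the verdict.

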